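# Lay the pestle down in the spice tray and slide it home

### The job

Pinch the standing wooden pestle by its handle and, with its foot pressed on the counter, pivot it over in the fingers from upright towards lying. Lay it flat and lengthwise inside the steel tray and let go, then slide the tray by its handle all the way into the low wooden bay until it meets the back. Do not drop the pestle, and leave the dabba, the jar and the shaker where they are.

Things in the scene. Friction and masses are not known exactly. Their poses are not given: they have to be found in the camera images.
- pestle: Wooden pestle, 150 mm long, about 0.22 kg, standing on its flat foot at first. Hexagonal foot block 44 mm across the flats, 51 mm across the corners, 50 mm long, a cone to 76 mm, then a round handle 25 mm across from 76 to 140 mm and a small knob 29 mm across at the top end. Origin: centre of the foot's underside. z runs along it from foot to knob.
- pestle_grip (a point): Point on the pestle's axis on its plain round handle (25 mm across), 118 mm from the foot, 32 mm below the top end: the place to pinch. Same axes as the pestle. When the pestle lies flat this point is 16 to 22 mm above what it lies on.
- pestle_top (a point): The knob end of the pestle, on its axis, 150 mm from the foot.
- tray: Loose steel tray, about 0.4 kg, that slides on the counter. Open basin 190 mm (x) by 130 mm (y), floor 5 mm thick, walls 5 mm thick, 14 mm high. A flat tongue, 50 mm wide, 5 mm thick, runs from the basin's front edge (x = -95 mm) to the handle at x = -175 mm. Origin: on the counter under the middle of the basin. x points from handle to basin, z up.
- tray_handle (a point): The tray's handle: a black upright plate 10 mm thick (tray x), 50 mm wide (tray y) and 42 mm high above the counter, at x = -175 mm of the tray. This point is in its middle, 30 mm above the counter; same axes as the tray.
- bay: Fixed low wooden niche on the counter, roofed, no floor; roof top 80 mm high, a small plant on it to 170 mm. Origin: on the counter in the middle of its mouth; x points level into it, z up. Inside 142 mm wide, 200 mm deep, 68 mm high; walls 12 mm. Two low rails (22 mm high) flare from the mouth's sides to about 200 mm apart, 50 mm before the mouth.
- bay_back (a point): Foot of the bay's back wall, in the middle, 200 mm in from the mouth, on the counter; same axes as the bay. When the tray is fully home its basin's back edge touches this wall: the tray's origin is then 105 mm inside the mouth and its handle stands 70 mm outside the mouth.
- counter: The grey counter top, surface at height 0. A cream electric kettle, 300 mm high, its lid flipped back, stands fixed at the far left corner, out of the way.
- dabba: Bystander: closed round steel spice box, 164 mm across, 75 mm high with its knob. Origin at the centre of its underside. Leave alone.
- jar: Bystander: glass jar with a green silicone lid, 88 mm across, 123 mm high. Origin at the centre of its underside. Leave alone.
- shaker: Bystander: pink plastic shaker with a round twist top, 46 mm square, 120 mm high. Origin at the centre of its underside. Leave alone.

How it is judged:
By the outcome, as a careful person would: the job done as asked, in the order asked, and still so for the second after the job is handed in, with the robot touching nothing.
It also fails if it takes over 61 s, if anything falls off the work surface, if the arm or the gripper's body presses on something with over 40 N, if the wrist force passes 120 N, or if a joint passes its speed limit or range.

### The arm

A 6-joint arm with a two-finger parallel gripper is mounted at the origin on the work surface. World frame = base frame: x ahead of the robot, y to its left, z up, the work surface at z = 0. Lengths are in m, angles in rad, forces in N, time in s.
With the tool pointing down it reaches from about 0.375 to 0.9 m from the base axis. Payload 3.1 kg.
Tool frame: the origin (TCP) lies at the very end of the fingers, on their centre line; the grasp point (between the pads) lies 19 mm behind it (ctrl.hold_point_z is the distance from the TCP to the grasp point, in m); z points along the fingers, x is the direction in which the jaws open and shut, and the axes are right-handed (so a half turn about z gives the same grasp; the last joint's range is limited). The gripper opens to 87 mm and grips with 3 to 60 N. Pads are 19 mm wide; open, the fingers measure 117 mm over their backs; the gripper's body (75 mm by 190 mm) begins 51 mm behind the grasp point.
Start: joints at [-1.282, 0.527, 1.433, -0, 1.181, -0.178], TCP at [0.282, -0.558, 0.223] pointing down, gripper open.
Joint ranges: [-3.08, 3.08], [-0.75, 2.2], [0.22, 2.44], [-1.43, 4.57], [0, 2.65], [-2.85, 2.85]. Speed limits (rad/s): [2.79, 2.79, 3.14, 3.14, 3.14, 3.14].

### API

Orientations are given as a unit quaternion [w, x, y, z].
In Python, from cell import ctrl gives the robot as it stands.
- The arm moves only by the tool play_rows, never from a script. Its argument "moves" is a list of rows, each a list of 7 numbers: the turn, a rotation vector about the tool's x, y, z in degrees, then the shift along the tool's x, y, z in mm, then the gripper's target within -1 to 1 (shut at 1, half-way at 0, fully open at -1). In form: [[wx, wy, wz, dx, dy, dz, fingers], ...]. A call has 1 to 5 rows; each row is the pose to reach, as a shift and turn from the pose commanded when the call began, along the tool's axes at that moment; what a row does not reach only later rows make up. A row lasts 1/12 s, in which the tool goes at most 41.7 mm and 7.16 degrees, less where a joint would pass 70% of its speed; a pose out of reach is approached as far as the arm can. A call with a gripper value outside its range is refused whole. The fingers move at their own pace and stop on an object; the grip force is fixed at half the most. Time passes only in rows, so rows that repeat a pose let the fingers close. It gives the time, the measured TCP pose, the force and the opening at its end, in the units of the state.
- ctrl.read_state(): the state, without advancing time (a new reading comes with each control period).
- ctrl.snapshot(name): name is "scene" or "top"; returns the picture (400x640x3 uint8, red, green, blue); there is no depth.
- ctrl.camera_model(name): a dict with "intrinsics" (3x3 intrinsics, pixels), "D" ([k1, k2, p1, p2, k3] as OpenCV has them; the pictures are not rectified), "rvec" (rotation vector, rad) and "tvec" (3), from world to camera coordinates, as OpenCV has them. Camera axes: x right, y down, z forward; pixel columns grow to the right and rows downward; lengths in m; the calibration is good to about 2 mm. A picture is of the moment at which its call begins. camera_model takes no time and is no camera call.
- ctrl.job_done(): hands the job in, once; it reports no verdict.
The state is a dict: "t": time; "qpos": joint angles; "dq": joint speeds; "effort": joint torques, N m; "tool_pos": TCP position; "tcp_rot": TCP orientation; "ft_force": force on the tool from outside, world axes, zero at the start; "ft_torque": the same for the moment, N m; "finger_gap": finger opening in m.
Only numpy, scipy, OpenCV 4.12 (cv2) and the standard library are available. Lean on these libraries where they do the work, as an engineer would, in place of code of your own. Each camera call takes 0.05 s, during which the arm holds its last target. There are 200 camera calls.

## Working session

There is one attempt and no reset: what is moved stays moved. The work goes in short steps, Python scripts to look and compute and a tool call to move; the robot and the scene stay as the last step left them, time stands still between calls to the robot, and variables do not carry over. Pictures are saved under pics/ and viewed, about 8 in all and at most 12, crops included, and the job is handed in when it is done.

Besides the shell and the picture viewer there is one more tool, called as name(argument=value, ...), one argument or row to a line, values as JSON. play_rows: Moves the arm, as the interface text tells. Its arguments: {"type":"object","properties":{"moves":{"type":"array"}},"required":["moves"]}

```bash
ls; mkdir -p pics; python3 - <<'E'
from cell import ctrl
import cv2,numpy as np
np.set_printoptions(precision=4,suppress=True)
for n in("scene","top"):
    im=ctrl.snapshot(n); cv2.imwrite(f"pics/{n}0.png",im[:,:,::-1])
    c=ctrl.camera_model(n); print(n,c)
    R=cv2.Rodrigues(np.array(c["rvec"],float))[0]; print(-R.T@np.array(c["tvec"]).ravel())
print(ctrl.read_state(),ctrl.hold_point_z)
E
```

```text
pics
scene {'intrinsics': array([[367.5634,   0.    , 317.8403],
       [  0.    , 367.5634, 198.1029],
       [  0.    ,   0.    ,   1.    ]]), 'D': array([-0.0478,  0.    ,  0.    ,  0.    ,  0.    ]), 'rvec': array([ 0.9507,  2.6302, -0.8381]), 'tvec': array([ 0.4766, -0.2122,  1.1947])}
[0.9322 0.3516 0.8407]
top {'intrinsics': array([[398.3878,   0.    , 319.6343],
       [  0.    , 398.3878, 200.8857],
       [  0.    ,   0.    ,   1.    ]]), 'D': array([-0.0262,  0.    ,  0.    ,  0.    ,  0.    ]), 'rvec': array([ 2.1423, -2.1819,  0.1562]), 'tvec': array([-0.0601,  0.5848,  1.0093])}
[ 0.4495 -0.0531  1.0768]
{'t': 0.1, 'qpos': array([-1.2815,  0.5284,  1.4338, -0.    ,  1.1814, -0.1785]), 'dq': array([-0.0015, -0.0009, -0.0031,  0.0001, -0.001 ,  0.0012]), 'effort': array([  0.0007, -44.0985, -17.7152,   0.0637,   0.0534,  -0.    ]), 'tool_pos': array([ 0.2817, -0.5572,  0.2217]), 'tcp_rot': array([-0.0007,  0.8518, -0.5239, -0.0007]), 'ft_force': array([-0.4797,  0.814 ,  0.5078]), 'ft_torque': array([-0.0211,  0.0226, -0.0616]), 'finger_gap': 0.086890038373283} 0.0187
```

View pics/scene0.png

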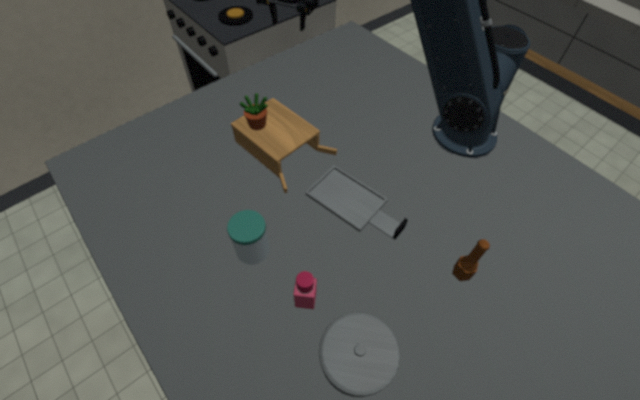

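View pics/top0.png

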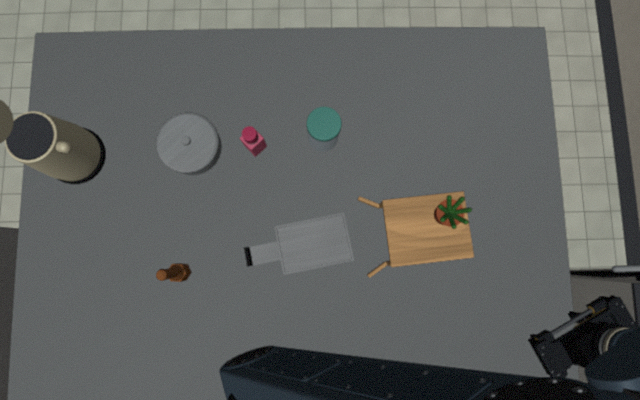

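The top view shows the pestle with its knob near (163,274) and foot near (181,271). The tray basin runs from (276,222) to (354,262), with the black handle at (249,256). The bay roof spans (384,197)–(474,260), its mouth faces left, and its rails flare to (360,199) and (369,275). The scene view agrees.

```bash
cat > h.py <<'E'
import cv2,numpy as np
from cell import ctrl
np.set_printoptions(precision=4,suppress=True)
def ray(n,uv,z):
    c=ctrl.camera_model(n);R=cv2.Rodrigues(np.array(c["rvec"],float))[0];t=np.array(c["tvec"],float).ravel()
    p=cv2.undistortPoints(np.array(uv,float).reshape(-1,1,2),c["intrinsics"],c["D"]).reshape(-1,2)
    d=np.c_[p,np.ones(len(p))]@R; o=-R.T@t
    return o+d*((z-o[2])/d[:,2])[:,None]
def proj(n,X):
    c=ctrl.camera_model(n);return cv2.projectPoints(np.array(X,float).reshape(-1,1,3),c["rvec"],c["tvec"],c["intrinsics"],c["D"])[0].reshape(-1,2)
E
python3 - <<'E'
from h import *
for n in("top","scene"):
    im=cv2.imread(f"pics/{n}0.png");hsv=cv2.cvtColor(im,cv2.COLOR_BGR2HSV)
    print(n)
    m={"brown":cv2.inRange(hsv,(3,130,40),(14,255,200)),"wood":cv2.inRange(hsv,(10,90,90),(22,255,255))}
    if n=="top":
        k=np.zeros(im.shape[:2],np.uint8);k[200:290,235:365]=255
        g=im.max(2).astype(int)
        m["black"]=((g<45)*255).astype(np.uint8)&k
        print(im[250,200],im[240,310],im[252,265])
        m["tray"]=cv2.inRange(im[:,:,2],105,255)&k&cv2.inRange(hsv,(0,0,0),(180,60,255))
    for a,b in m.items():
        cs=cv2.findContours(b,cv2.RETR_EXTERNAL,cv2.CHAIN_APPROX_NONE)[0]
        for c in cs:
            if cv2.contourArea(c)<30: continue
            (cx,cy),(w,h),an=cv2.minAreaRect(c);print(a,cv2.contourArea(c),"c",cx,cy,"wh",w,h,an,cv2.approxPolyDP(c,2.5,True).reshape(-1,2).tolist())
im=cv2.imread("pics/top0.png")
a=cv2.resize(im[190:290,140:300],None,fx=5,fy=5,interpolation=cv2.INTER_CUBIC)
cv2.imwrite("pics/c1.png",a)
E
```

```text
top
[102 100  98] [117 119 117] [116 118 116]
brown 338.0 c 173.0 272.0 wh 16.0 32.0 90.0 [[189, 271], [185, 265], [177, 264], [168, 270], [159, 270], [157, 277], [163, 279], [168, 275], [171, 280], [181, 280]]
brown 116.5 c 441.7500305175781 218.25 wh 22.62741470336914 10.60660171508789 45.0 [[437, 207], [434, 218], [450, 226], [448, 219], [439, 221], [444, 213]]
wood 65.0 c 160.5 275.0000305175781 wh 8.944271087646484 9.391485214233398 26.56505012512207 [[159, 270], [156, 276], [162, 280], [165, 273]]
wood 63.5 c 377.2181396484375 269.09735107421875 wh 3.8503901958465576 23.02042007446289 55.00797653198242 [[387, 263], [384, 262], [368, 276]]
wood 4709.0 c 415.5667419433594 227.07363891601562 wh 72.81173706054688 107.87779998779297 83.36748504638672 [[463, 192], [383, 200], [380, 207], [364, 198], [358, 199], [383, 208], [390, 265], [473, 256], [468, 224], [455, 219], [459, 222], [453, 229], [449, 224], [441, 224], [445, 221], [439, 223], [433, 216], [437, 207], [443, 214], [437, 205], [445, 206], [448, 194], [455, 201], [451, 202], [452, 205], [463, 196]]
black 58.5 c 247.98399353
[... 1206 characters left out ...]
266, 116], [265, 125], [260, 130], [249, 127], [245, 118], [253, 118], [254, 115], [247, 113], [231, 124], [279, 162], [318, 130]]
wood 44.5 c 601.3532104492188 94.84403991699219 wh 27.29460334777832 3.8605270385742188 28.300756454467773 [[589, 89], [613, 102], [602, 93]]
wood 50.5 c 608.7877807617188 94.38209533691406 wh 43.90211486816406 3.593757390975952 29.05460548400879 [[590, 83], [628, 105]]
wood 62.0 c 545.300048828125 61.89999008178711 wh 38.9075813293457 6.7082037925720215 26.56505012512207 [[527, 55], [538, 62], [529, 55], [533, 53], [556, 66], [557, 70], [558, 66], [563, 70], [529, 51], [531, 53]]
wood 90.5 c 234.5 12.0 wh 8.0 15.0 90.0 [[227, 12], [231, 16], [242, 14], [237, 8]]
```

View pics/c1.png

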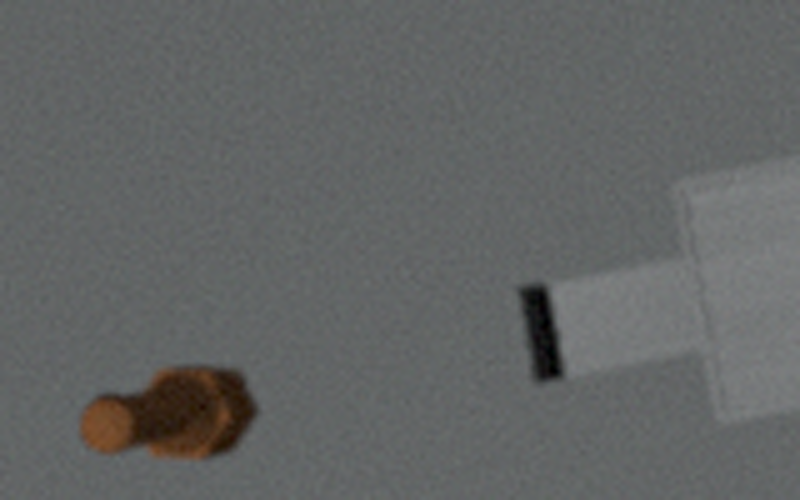

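The crop shows the knob top at about (161.4,274.8) and the hexagonal foot with a corner to the right, so its flats face about ±x world. The handle plate is centred at (248.2,256.6).

```bash
python3 - <<'E'
from h import *
print("pestle top",ray("top",[161.4,274.8],.15),"scene knob",ray("scene",[484,244],.147))
f=ray("top",[[189.3,271],[185,264.5],[181,280.5]],.02);print("foot corners",f)
print("handle",ray("top",[248.2,256.6],.035))
t=ray("top",[[343,212],[275,225],[354,261],[283,274]],.014);print("basin corners",t)
print("bay roof",ray("top",[[383,198],[390,266],[463,192],[474,258]],.08))
print("rails",ray("top",[[359,198.5],[368.5,276]],.022))
im=cv2.imread("pics/top0.png");a=cv2.resize(im[180:300,265:425],None,fx=5,fy=5,interpolation=cv2.INTER_CUBIC)
cv2.imwrite("pics/c2.png",a)
R=cv2.Rodrigues(np.array([0,0,0.]))[0]
E
```

```text
pestle top [[0.4049 0.2967 0.15  ]] scene knob [[0.4057 0.2993 0.147 ]]
foot corners [[0.4072 0.273  0.02  ]
 [0.4242 0.2846 0.02  ]
 [0.3831 0.2942 0.02  ]]
handle [[0.4419 0.1168 0.035 ]]
basin corners [[ 0.5556 -0.1333  0.014 ]
 [ 0.524   0.0491  0.014 ]
 [ 0.4249 -0.1589  0.014 ]
 [ 0.3948  0.0288  0.014 ]]
bay roof [[ 0.5828 -0.2307  0.08  ]
 [ 0.4123 -0.2415  0.08  ]
 [ 0.5947 -0.4364  0.08  ]
 [ 0.4274 -0.4535  0.08  ]]
rails [[ 0.5903 -0.1765  0.022 ]
 [ 0.3855 -0.195   0.022 ]]
```

View pics/c2.png

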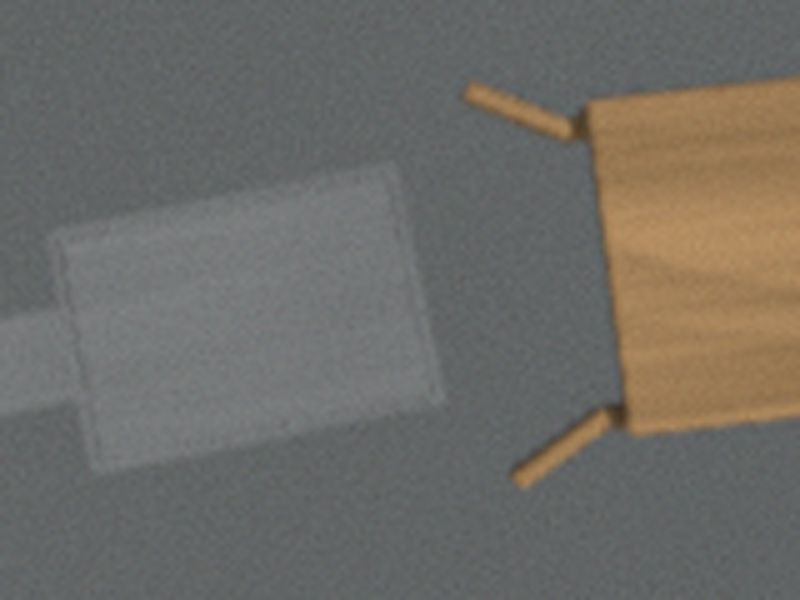

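The bay's mouth centre is about (0.494,−0.237) at yaw −85°. The tray origin is about (0.475,−0.054) at yaw −80°, with its handle at (0.442,0.117). The pestle is at (0.405,0.297). I'll move above the pestle, bowing outward around the base.

play_rows(
  moves=[
    [0, 0, 0, -20, -23, -3, -1],
    [0, 0, 0, -41, -46, -6, -1],
    [0, 0, 0, -62, -69, -9, -1],
    [0, 0, 0, -82, -92, -11, -1],
    [0, 0, 0, -102, -114, -13, -1],
  ],
)

```text
t: 0.52
tool_pos: [0.3378, -0.4137, 0.2352]
tcp_rot: [-0.0, 0.852, -0.524, -0.0]
ft_force: [0.4, 0.6, -0.4]
finger_gap: 0.0873
```

play_rows(
  moves=[
    [0, 0, 0, -20, -23, -3, -1],
    [0, 0, 0, -41, -46, -6, -1],
    [0, 0, 0, -62, -69, -9, -1],
    [0, 0, 0, -82, -92, -11, -1],
    [0, 0, 0, -102, -114, -13, -1],
  ],
)

```text
t: 0.93
tool_pos: [0.3935, -0.2712, 0.2485]
tcp_rot: [-0.0, 0.852, -0.524, -0.0]
ft_force: [0.4, -0.5, 0.3]
finger_gap: 0.0872
```

play_rows(
  moves=[
    [0, 0, 0, -20, -23, -3, -1],
    [0, 0, 0, -41, -46, -6, -1],
    [0, 0, 0, -62, -69, -9, -1],
    [0, 0, 0, -82, -92, -11, -1],
    [0, 0, 0, -102, -114, -13, -1],
  ],
)

```text
t: 1.35
tool_pos: [0.4493, -0.1288, 0.2615]
tcp_rot: [-0.0, 0.852, -0.524, -0.0]
ft_force: [1.5, -0.5, 1.1]
finger_gap: 0.0871
```

play_rows(
  moves=[
    [0, 0, 0, -27, -10, 0, -1],
    [0, 0, 0, -54, -20, 0, -1],
    [0, 0, 0, -81, -30, 0, -1],
    [0, 0, 0, -108, -40, 0, -1],
    [0, 0, 0, -134, -51, 0, -1],
  ],
)

```text
t: 1.77
tool_pos: [0.4333, 0.0136, 0.2613]
tcp_rot: [0.0, 0.852, -0.524, -0.001]
ft_force: [1.6, 1.1, -0.3]
finger_gap: 0.0871
```

play_rows(
  moves=[
    [0, 0, 0, -27, -10, 0, -1],
    [0, 0, 0, -54, -20, 0, -1],
    [0, 0, 0, -81, -30, 0, -1],
    [0, 0, 0, -108, -40, 0, -1],
    [0, 0, 0, -134, -51, 0, -1],
  ],
)

```text
t: 2.18
tool_pos: [0.4183, 0.1561, 0.2613]
tcp_rot: [0.0, 0.852, -0.524, -0.0]
ft_force: [0.8, 0.1, 0.1]
finger_gap: 0.0867
```

play_rows(
  moves=[
    [0, 0, 5.4, -27, -10, 0, -1],
    [0, 0, 10.8, -54, -20, 0, -1],
    [0, 0, 16.2, -81, -30, 0, -1],
    [0, 0, 21.6, -108, -40, 0, -1],
    [0, 0, 27, -134, -51, 0, -1],
  ],
)

```text
t: 2.6
tool_pos: [0.4034, 0.2986, 0.2612]
tcp_rot: [-0.001, -0.704, 0.71, 0.0]
ft_force: [0.2, 0.1, -0.6]
finger_gap: 0.087
```

play_rows(
  moves=[
    [0, 0, 0, 0.5, -2, 32, -1],
    [0, 0, 0, 0.5, -2, 64, -1],
    [0, 0, 0, 0.5, -2, 96, -1],
    [0, 0, 0, 0.5, -2, 125, -1],
    [0, 0, 0, 0.5, -2, 140, -1],
  ],
)

```text
t: 3.02
tool_pos: [0.4041, 0.296, 0.1183]
tcp_rot: [-0.003, -0.706, 0.708, 0.001]
ft_force: [-0.2, -0.6, 0.1]
finger_gap: 0.0871
```

play_rows(
  moves=[
    [0, 0, 0, 0, 0, 11, -1],
    [0, 0, 0, 0, 0, 22, -1],
    [0, 0, 0, 0, 0, 22, -1],
  ],
)

```text
t: 3.27
tool_pos: [0.4048, 0.2961, 0.0973]
tcp_rot: [-0.002, -0.706, 0.708, 0.001]
ft_force: [-0.5, 0.8, 0.1]
finger_gap: 0.087
```

```bash
python3 - <<'E'
from h import *
a=ctrl.snapshot("top")[:,:,::-1];b=ctrl.snapshot("scene")[:,:,::-1]
A=cv2.resize(a[215:335,110:270],(640,480),interpolation=cv2.INTER_CUBIC)[:,:400];B=cv2.resize(b[200:320,400:500],None,fx=4,fy=4,interpolation=cv2.INTER_CUBIC)
cv2.imwrite("pics/p1.png",np.hstack([A,B]))
print(ctrl.read_state()["tool_pos"])
E
```

```text
[0.4061 0.2967 0.0992]
```

View pics/p1.png

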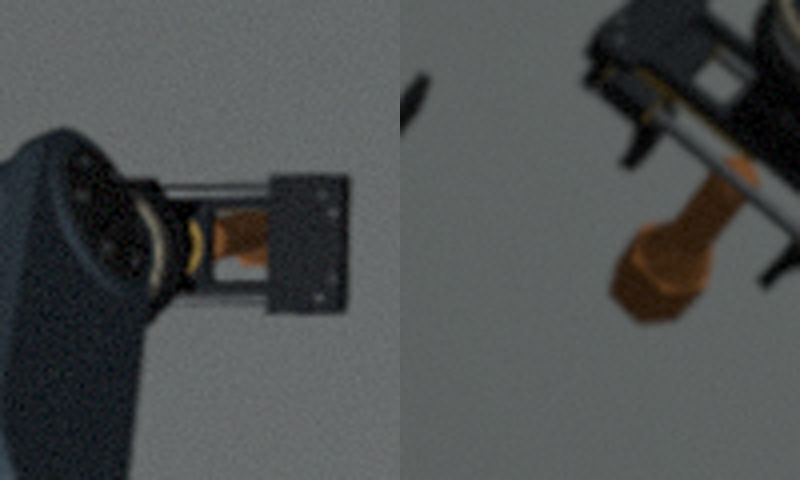

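The fingers straddle the upright pestle, which sits roughly midway between them and under the palm. Closing now.

play_rows(
  moves=[
    [0, 0, 0, 0, 0, 0, 1],
    [0, 0, 0, 0, 0, 0, 1],
    [0, 0, 0, 0, 0, 0, 1],
    [0, 0, 0, 0, 0, 0, 1],
    [0, 0, 0, 0, 0, 0, 1],
  ],
)

```text
t: 3.78
tool_pos: [0.4066, 0.2969, 0.1]
tcp_rot: [0.0, -0.706, 0.708, -0.0]
ft_force: [-0.5, -0.2, -0.3]
finger_gap: 0.0614
```

play_rows(
  moves=[
    [0, 0, 0, 0, 0, 0, 1],
    [0, 0, 0, 0, 0, 0, 1],
    [0, 0, 0, 0, 0, 1, 1],
    [0, 0, 0, 0, 0, 2, 1],
    [0, 0, 0, 0, 0, 2, 1],
  ],
)

```text
t: 4.2
tool_pos: [0.4063, 0.2968, 0.0973]
tcp_rot: [-0.0, -0.706, 0.708, 0.0]
ft_force: [-0.5, 0.2, -0.3]
finger_gap: 0.0284
```

play_rows(
  moves=[
    [0, 0, 0, 0, 0, 0, 1],
    [0, 0, 0, 0, 0, 0, 1],
    [0, 0, 0, 0, 0, 0, 1],
    [0, 0, 0, 0, 0, 0, 1],
  ],
)

```text
t: 4.53
tool_pos: [0.4062, 0.2967, 0.0974]
tcp_rot: [-0.0, -0.706, 0.708, 0.0]
ft_force: [0.5, 1.0, -3.3]
finger_gap: 0.0251
```

play_rows(
  moves=[
    [0, 0, 0, 0, 0, 1, 1],
    [0, 0, 0, 0, 0, 2, 1],
    [0, 0, 0, 0, 0, 2, 1],
  ],
)

```text
t: 4.78
tool_pos: [0.4073, 0.2973, 0.0972]
tcp_rot: [0.001, -0.706, 0.708, -0.0]
ft_force: [-1.4, -1.2, 11.2]
finger_gap: 0.0252
```

Gripped at 25 mm with the foot pressed at about 11 N. Starting the pivot about the foot's +x edge.

play_rows(
  moves=[
    [0, 0, 0, 0, -8, -1, 1],
    [0, 0, 0, 0, -16, -1.5, 1],
    [0, 0, 0, 0, -25, -1.5, 1],
    [0, 0, 0, 0, -33, -1, 1],
    [0, 0, 0, 0, -41, 0, 1],
  ],
)

```text
t: 5.2
tool_pos: [0.4488, 0.2969, 0.0969]
tcp_rot: [0.001, -0.706, 0.708, -0.001]
ft_force: [-0.2, -0.7, 7.0]
finger_gap: 0.0252
```

```bash
python3 - <<'E'
from h import *
b=ctrl.snapshot("scene")[:,:,::-1]
cv2.imwrite("pics/p2.png",cv2.resize(b[200:320,380:520],None,fx=4,fy=4,interpolation=cv2.INTER_CUBIC))
s=ctrl.read_state();print(s["tool_pos"],s["ft_force"],s["ft_torque"])
E
```

```text
[0.4509 0.2971 0.0968] [ 1.7708 -0.2639  5.0387] [-0.1557  0.0878  0.0103]
```

View pics/p2.png

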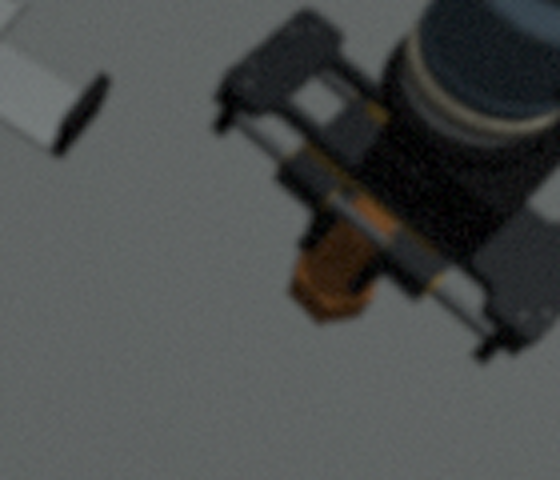

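Compared with the earlier view, the foot's lower corner is still at about (461,280) in the scene image. The hand has moved 44 mm, so the pestle is tilting about its edge. Continuing.

play_rows(
  moves=[
    [0, 0, 0, 0, -12, 3, 1],
    [0, 0, 0, 0, -24, 7, 1],
    [0, 0, 0, 0, -35, 12.5, 1],
    [0, 0, 0, 0, -46, 18.5, 1],
    [0, 0, 0, 0, -56, 25.5, 1],
  ],
)

```text
t: 5.67
tool_pos: [0.5095, 0.2975, 0.0729]
tcp_rot: [0.005, -0.706, 0.708, -0.003]
ft_force: [6.5, -0.8, 8.9]
finger_gap: 0.0252
```

```bash
python3 - <<'E'
from h import *
b=ctrl.snapshot("scene")[:,:,::-1]
cv2.imwrite("pics/p3.png",cv2.resize(b[200:320,380:520],None,fx=4,fy=4,interpolation=cv2.INTER_CUBIC))
s=ctrl.read_state();print(s["tool_pos"],s["ft_force"],s["ft_torque"])
E
```

```text
[0.5114 0.2974 0.0716] [ 6.4451 -0.4533  8.5124] [-0.0826 -0.7731  0.0265]
```

View pics/p3.png

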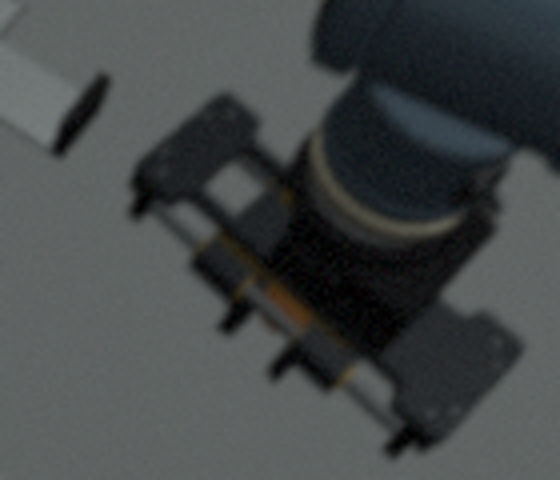

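play_rows(
  moves=[
    [0, 0, 0, 0, -9, 7, 1],
    [0, 0, 0, 0, -16.5, 14.5, 1],
    [0, 0, 0, 0, -23, 22.5, 1],
    [0, 0, 0, 0, -28.5, 31, 1],
    [0, 0, 0, 0, -33.5, 40, 1],
  ],
)

```text
t: 6.13
tool_pos: [0.5405, 0.2969, 0.0312]
tcp_rot: [0.003, -0.706, 0.708, -0.002]
ft_force: [3.6, -0.4, 2.5]
finger_gap: 0.025
```

```bash
python3 - <<'E'
from h import *
for n in("scene","top"): cv2.imwrite(f"pics/{n}4.png",ctrl.snapshot(n)[:,:,::-1])
s=ctrl.read_state();print(s["tool_pos"],s["ft_force"],s["ft_torque"])
a=cv2.imread("pics/scene4.png")[200:320,400:500];b=cv2.imread("pics/top4.png")[205:305,150:250]
cv2.imwrite("pics/p4.png",np.hstack([cv2.resize(a,(400,480),interpolation=2),cv2.resize(b,(400,400),interpolation=2)[:].copy() if 0 else cv2.resize(b,(400,480),interpolation=2)]))
E
```

```text
[0.538  0.2962 0.0291] [2.5244 0.5662 1.8179] [ 0.1152 -0.2399  0.0002]
```

View pics/p4.png

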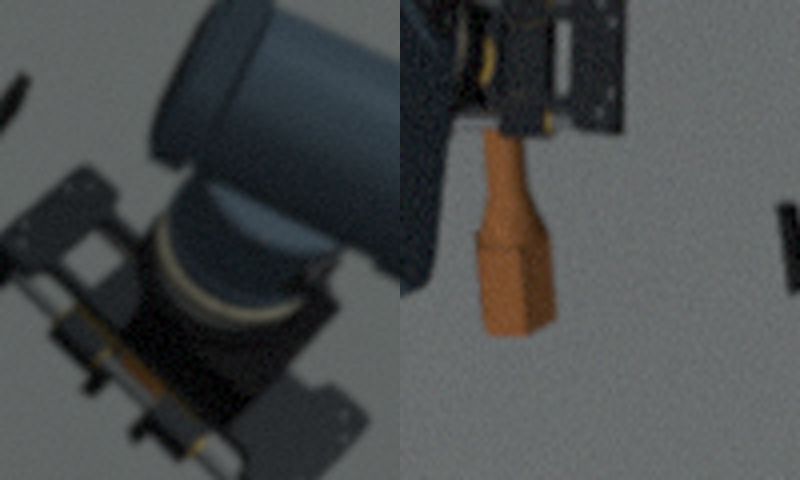

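The top crop shows the pestle nearly lying, foot towards the robot and in line with +x, still gripped. I'll finish the pivot.

play_rows(
  moves=[
    [0, 0, 0, 0, -3, 6, 1],
    [0, 0, 0, 0, -5, 12, 1],
    [0, 0, 0, 0, -7, 18, 1],
    [0, 0, 0, 0, -8, 23, 1],
    [0, 0, 0, 0, -8, 24, 1],
  ],
)

```text
t: 6.65
tool_pos: [0.5439, 0.296, 0.0046]
tcp_rot: [-0.001, -0.706, 0.708, 0.001]
ft_force: [2.8, 0.0, 0.8]
finger_gap: 0.0249
```

```bash
python3 - <<'E'
from h import *
P=[];F=[]
for i in range(8):
    ctrl.snapshot("top") ; s=ctrl.read_state();P.append(s["tool_pos"]);F.append(s["ft_force"])
print(np.mean(P,0),np.std(P,0),np.mean(F,0),s["qpos"],s["tcp_rot"])
E
```

```text
[0.5436 0.2962 0.0056] [0.0001 0.     0.0004] [ 0.2931  0.2796 -0.0644] [0.3185 0.8165 1.5813 0.0003 0.7463 1.8924] [-0.0011 -0.706   0.7083  0.0007]
```

Nearly flat, about 1° short, with no residual load. Now I'll lift, carry and turn the pestle over the tray.

play_rows(
  moves=[
    [0, 0, 0, 0, 0, -8, 1],
    [0, 0, 0, 0, 0, -24, 1],
    [0, 0, 0, 0, 0, -45, 1],
    [0, 0, 0, 0, 0, -66, 1],
    [0, 0, 0, 0, 0, -80, 1],
  ],
)

```text
t: 7.47
tool_pos: [0.5449, 0.2965, 0.0879]
tcp_rot: [0.0, -0.706, 0.708, -0.0]
ft_force: [0.9, 0.5, -3.1]
finger_gap: 0.0248
```

play_rows(
  moves=[
    [0, 0, -6.7, 20, 5, 0, 1],
    [0, 0, -13.4, 41, 10, 0, 1],
    [0, 0, -20, 62, 15, 0, 1],
    [0, 0, -26.7, 82, 20, 0, 1],
    [0, 0, -33.3, 102, 25, 0, 1],
  ],
)

```text
t: 7.88
tool_pos: [0.5241, 0.1981, 0.0906]
tcp_rot: [-0.007, 0.879, -0.477, 0.003]
ft_force: [1.0, 11.9, 21.9]
finger_gap: 0.027
```

play_rows(
  moves=[
    [0, 0, -6.7, 14, 15, 0, 1],
    [0, 0, -13.4, 29, 31, 0, 1],
    [0, 0, -20, 43, 46, 0, 1],
    [0, 0, -26.7, 57, 62, 0, 1],
    [0, 0, -33.3, 72, 77, 0, 1],
  ],
)

```text
t: 8.3
tool_pos: [0.4948, 0.0916, 0.0875]
tcp_rot: [-0.0, 0.98, -0.201, 0.001]
ft_force: [-0.2, -0.1, 0.2]
finger_gap: 0.0036
```

play_rows(
  moves=[
    [0, 0, -6.7, 3, 21, 0, 1],
    [0, 0, -13.4, 7, 42, 0, 1],
    [0, 0, -20, 10, 62, 0, 1],
    [0, 0, -26.7, 14, 83, 0, 1],
    [0, 0, -33.3, 17, 104, 0, 1],
  ],
)

```text
t: 8.72
tool_pos: [0.4684, -0.011, 0.0868]
tcp_rot: [0.0, 0.996, 0.088, 0.001]
ft_force: [0.8, -0.3, 0.2]
finger_gap: 0.0005
```

```bash
python3 - <<'E'
from h import *
for n in("scene","top"): cv2.imwrite(f"pics/{n}5.png",ctrl.snapshot(n)[:,:,::-1])
s=ctrl.read_state();print(s["tool_pos"],s["tcp_rot"],s["ft_force"],s["ft_torque"],s["finger_gap"])
a=cv2.imread("pics/scene5.png")[140:260,290:440];b=cv2.imread("pics/top5.png")[190:290,235:360]
cv2.imwrite("pics/p5.png",np.hstack([cv2.resize(x,(400,320),interpolation=2) for x in(a,b)]))
E
```

```text
[ 0.468  -0.0122  0.0867] [0.0003 0.9965 0.0835 0.0002] [-0.4088  0.469   0.2781] [ 0.0374 -0.1486  0.0411] 0.0004674599686076298
```

View pics/p5.png

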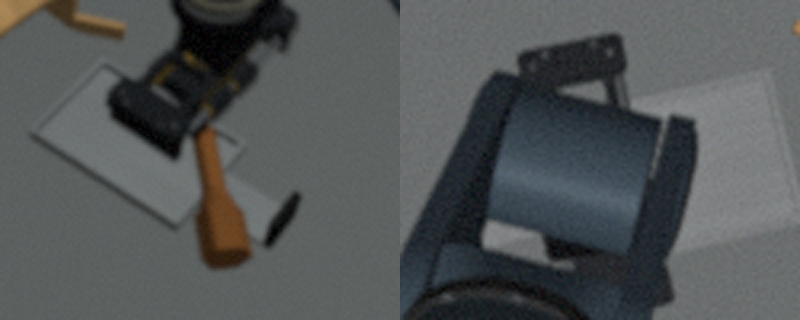

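The pestle was lost from the grip during the turn. There was a 22 N upward force in the second call, so the foot must have swung down under its own weight and caught the counter. It now appears to lie beside the tray, with its foot at about (373,232) and knob at about (367,190) in the scene image. I'll raise the hand, move it aside and measure again.

play_rows(
  moves=[
    [0, 0, 0, 0, 0, -20, 1],
    [0, 0, 0, 0, 0, -60, 1],
    [0, 0, 0, 0, 0, -100, 1],
    [0, 0, 0, 0, 0, -120, 1],
  ],
)

```text
t: 9.15
tool_pos: [0.4701, -0.0096, 0.2103]
tcp_rot: [0.001, 0.996, 0.084, 0.003]
ft_force: [0.6, 0.2, 0.4]
finger_gap: 0.0005
```

play_rows(
  moves=[
    [0, 0, 0, 7, -40, 0, 0],
    [0, 0, 0, 14, -79, 0, -0.2],
    [0, 0, 0, 21, -118, 0, -0.2],
    [0, 0, 0, 28, -157, 0, -0.2],
    [0, 0, 0, 34, -195, 0, -0.2],
  ],
)

```text
t: 9.57
tool_pos: [0.4684, 0.1906, 0.2069]
tcp_rot: [-0.0, 0.997, 0.084, 0.001]
ft_force: [0.5, -0.7, 0.1]
finger_gap: 0.026
```

play_rows(
  moves=[
    [0, 0, 0, 6, -35, 0, -0.2],
    [0, 0, 0, 12, -70, 0, -0.2],
    [0, 0, 0, 18, -105, 0, -0.2],
    [0, 0, 0, 24, -140, 0, -0.2],
  ],
)

```text
t: 9.9
tool_pos: [0.4678, 0.3327, 0.2066]
tcp_rot: [-0.0, 0.996, 0.084, 0.0]
ft_force: [0.9, -0.6, -0.5]
finger_gap: 0.0494
```

```bash
python3 - <<'E'
from h import *
for n in("scene","top"): cv2.imwrite(f"pics/{n}6.png",ctrl.snapshot(n)[:,:,::-1])
a=cv2.imread("pics/scene6.png")[140:290,280:480];b=cv2.imread("pics/top6.png")[190:290,180:360]
cv2.imwrite("pics/p6.png",np.vstack([cv2.resize(b,(540,300),interpolation=2),cv2.resize(a,(540,300)[:1]+(300,),interpolation=2)]))
for n in("top","scene"):
    im=cv2.imread(f"pics/{n}6.png");hsv=cv2.cvtColor(im,cv2.COLOR_BGR2HSV);m=cv2.inRange(hsv,(3,110,40),(18,255,255))
    for c in cv2.findContours(m,cv2.RETR_EXTERNAL,cv2.CHAIN_APPROX_NONE)[0]:
        if cv2.contourArea(c)>80: print(n,cv2.minAreaRect(c),cv2.approxPolyDP(c,2,True).reshape(-1,2).tolist())
E
```

```text
top ((279.7307434082031, 245.65383911132812), (56.85676193237305, 17.47305679321289), 33.690067291259766) [[258, 227], [253, 235], [254, 239], [267, 247], [280, 250], [300, 264], [305, 258], [283, 244], [276, 233], [263, 224]]
top ((416.13079833984375, 230.3266143798828), (79.62782287597656, 106.10073852539062), 83.24642944335938) [[448, 194], [385, 200], [378, 205], [359, 197], [362, 201], [384, 208], [390, 262], [383, 263], [369, 273], [369, 276], [387, 263], [400, 265], [472, 256], [468, 226], [454, 219], [457, 227], [453, 230], [448, 219], [444, 222], [439, 220], [444, 213], [437, 205], [440, 203], [446, 207], [445, 197]]
scene ((369.7353210449219, 213.44117736816406), (53.11530303955078, 17.220029830932617), 75.96376037597656) [[366, 187], [363, 190], [367, 208], [364, 221], [366, 234], [369, 239], [377, 239], [383, 235], [380, 220], [373, 210], [370, 189]]
scene ((281.12939453125, 139.70663452148438), (92.97566223144531, 64.87159729003906), 45.603092193603516) [[272, 99], [267, 102], [269, 105], [257, 114], [244, 111], [244, 115], [232, 125], [237, 141], [278, 173], [285, 190], [279, 171], [281, 158], [308, 141], [317, 149], [333, 153], [335, 150], [319, 146], [316, 139], [318, 131]]
scene ((613.6000366210938, 99.80000305175781), (16.099689483642578, 8.9442720413208), 26.56505012512207) [[605, 99], [616, 106], [622, 101], [612, 94]]
scene ((451.50006103515625, 13.999992370605469), (72.44860076904297, 7.602630138397217), 26.56505012512207) [[418, 0], [475, 30], [482, 31], [485, 28], [432, 0]]
```

View pics/p6.png

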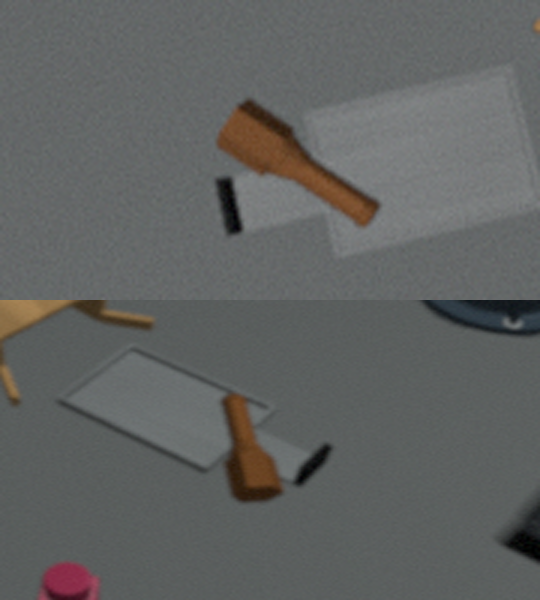

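The top crop shows the pestle lying across the tray's front wall, knob end at about (303,261) px and foot end at (258,230). The tray has been nudged about 20 mm towards the bay, with its handle at (256,258.7). The pestle can still be taken by the handle. I'll compute both poses.

```bash
python3 - <<'E'
from h import *
k=ray("top",[303,261.2],.03)[0];f=ray("top",[257.7,231],.023)[0];d=k-f
print("knob",k,"foot",f,"len",np.linalg.norm(d),"yaw",np.degrees(np.arctan2(d[1],d[0])),"grip87",f+d*.58)
print("scene: knob",ray("scene",[367.5,188],.03),"foot",ray("scene",[374.5,236],.01))
h=ray("top",[256,258.7],.04)[0]
c=ray("top",[[281.7,227.3],[351.7,211.7],[360,258.3],[292.7,275.3]],.014)
o=c.mean(0);b=(c[1]+c[2]-c[0]-c[3]);print("handle",h,"tray o",o,"yaw",np.degrees(np.arctan2(b[1],b[0])),"h->o",np.degrees(np.arctan2(*(o-h)[[1,0]])),np.linalg.norm((o-h)[:2]))
s=ctrl.read_state();print(s["t"],s["tool_pos"],s["finger_gap"])
E
```

```text
knob [ 0.4274 -0.0246  0.03  ] foot [0.5083 0.0939 0.023 ] len 0.143691363090706 yaw -124.32968676992775 grip87 [0.4614 0.0252 0.0271]
scene: knob [[ 0.4214 -0.0254  0.03  ]] foot [[0.5048 0.0891 0.01  ]]
handle [0.4362 0.0959 0.04  ] tray o [ 0.474  -0.0743  0.014 ] yaw -77.79828693472481 h->o -77.48083208334862 0.17432323771902258
10.0 [0.4683 0.3357 0.2067] 0.051162527728392485
```

play_rows(
  moves=[
    [0, 0, 4.4, -6, 30, 8, -0.3],
    [0, 0, 8.8, -12, 61, 16, -0.3],
    [0, 0, 13.2, -18, 91, 24, -0.3],
    [0, 0, 17.6, -24, 122, 32, -0.3],
    [0, 0, 22, -29.5, 152, 40, -0.3],
  ],
)

```text
t: 10.42
tool_pos: [0.4645, 0.1739, 0.1662]
tcp_rot: [0.0, 0.994, -0.109, -0.0]
ft_force: [0.6, -0.5, 0.0]
finger_gap: 0.0565
```

play_rows(
  moves=[
    [0, 0, 4.4, 6, 30, 10, -0.3],
    [0, 0, 8.8, 12, 61, 20, -0.3],
    [0, 0, 13.2, 18, 91, 30, -0.3],
    [0, 0, 17.6, 24, 122, 40, -0.3],
    [0, 0, 22, 29.5, 152, 50, -0.3],
  ],
)

```text
t: 10.83
tool_pos: [0.4615, 0.0189, 0.1162]
tcp_rot: [0.0, 0.955, -0.297, 0.0]
ft_force: [0.8, 1.3, -0.2]
finger_gap: 0.0566
```

play_rows(
  moves=[
    [0, 0, 0, 0, 0, 25, -0.3],
    [0, 0, 0, 0, 0, 40, -0.3],
    [0, 0, 0, 0, 0, 50, -0.3],
    [0, 0, 0, 0, 0, 50, -0.3],
  ],
)

```text
t: 11.17
tool_pos: [0.4603, 0.0201, 0.0648]
tcp_rot: [0.0, 0.955, -0.296, -0.002]
ft_force: [-0.3, -0.0, 0.2]
finger_gap: 0.057
```

```bash
python3 - <<'E'
from h import *
P=[]
for i in range(3): ctrl.snapshot("scene");s=ctrl.read_state();P.append(s["tool_pos"])
q=s["tcp_rot"];psi=2*np.arctan2(q[2],q[1]);p=np.mean(P,0);d=np.array([.461,.026])-p[:2]
print(p,np.degrees(psi),"dx",d@[np.cos(psi),np.sin(psi)]*1e3,"dy",d@[np.sin(psi),-np.cos(psi)]*1e3,s["qpos"][5],s["finger_gap"])
b=ctrl.snapshot("scene")[:,:,::-1];m=cv2.inRange(cv2.cvtColor(np.ascontiguousarray(b),cv2.COLOR_BGR2HSV),(3,110,40),(18,255,255))[180:250,340:400]
c=max(cv2.findContours(m,0,1)[0],key=cv2.contourArea);print(cv2.boundingRect(c),"ref visible foot bottom ~ (24..43, 55..59)")
E
```

```text
[0.4616 0.0203 0.0662] -34.32775592084598 dx -3.698111174981674 dy -4.331132459028082 0.40096760283379274 0.056667732488047004
(23, 10, 21, 50) ref visible foot bottom ~ (24..43, 55..59)
```

play_rows(
  moves=[
    [0, 0, 0, -3.5, -4, 15, -0.3],
    [0, 0, 0, -3.5, -4, 30, -0.3],
    [0, 0, 0, -3.5, -4, 42, -0.3],
    [0, 0, 0, -3.5, -4, 48, -0.3],
    [0, 0, 0, -3.5, -4, 48, -0.3],
  ],
)

```text
t: 11.78
tool_pos: [0.4612, 0.0258, 0.0178]
tcp_rot: [0.0, 0.956, -0.295, -0.0]
ft_force: [0.3, -0.4, 0.4]
finger_gap: 0.0567
```

play_rows(
  moves=[
    [0, 0, 0, 0, 0, 0, 1],
    [0, 0, 0, 0, 0, 0, 1],
    [0, 0, 0, 0, 0, 0, 1],
    [0, 0, 0, 0, 0, 0, 1],
    [0, 0, 0, 0, 0, 0, 1],
  ],
)

```text
t: 12.2
tool_pos: [0.4617, 0.0256, 0.0185]
tcp_rot: [-0.0, 0.956, -0.295, 0.001]
ft_force: [-0.6, 0.4, 0.3]
finger_gap: 0.0313
```

play_rows(
  moves=[
    [0, 0, 0, 0, 0, 0, 1],
    [0, 0, 0, 0, 0, 0, 1],
    [0, 0, 0, 0, 0, 0, 1],
    [0, 0, 0, 0, 0, 0, 1],
    [0, 0, 0, 0, 0, 0, 1],
  ],
)

```text
t: 12.62
tool_pos: [0.4619, 0.0254, 0.0183]
tcp_rot: [-0.0, 0.955, -0.295, 0.001]
ft_force: [-0.2, -1.5, 4.3]
finger_gap: 0.0242
```

play_rows(
  moves=[
    [0, 0, 0, 0, 0, -5, 1],
    [0, 0, 0, 0, 0, -12, 1],
    [0, 0, 0, 0, 0, -20, 1],
    [0, 0, 0, 0, 0, -28, 1],
    [0, 0, 0, 0, 0, -35, 1],
  ],
)

```text
t: 13.03
tool_pos: [0.461, 0.0258, 0.0539]
tcp_rot: [0.0, 0.956, -0.295, -0.0]
ft_force: [-0.8, 0.4, -3.1]
finger_gap: 0.0243
```

play_rows(
  moves=[
    [0, 0, 0, 0, 0, -5, 1],
    [0, 0, 0, 0, 0, -10, 1],
    [0, 0, 0, 0, 0, -10, 1],
    [0, 0, 0, 0, 0, -10, 1],
  ],
)

```text
t: 13.37
tool_pos: [0.4615, 0.0256, 0.0634]
tcp_rot: [-0.0, 0.956, -0.295, 0.0]
ft_force: [-0.4, 0.5, -2.3]
finger_gap: 0.024
```

```bash
python3 - <<'E'
from h import *
b=ctrl.snapshot("scene")[:,:,::-1];a=ctrl.snapshot("top")[:,:,::-1]
cv2.imwrite("pics/p7.png",np.hstack([cv2.resize(b[170:270,320:420],(400,400),interpolation=2),cv2.resize(a[200:300,225:325],(400,400),interpolation=2)]))
s=ctrl.read_state();print(s["tool_pos"],s["ft_force"],s["ft_torque"],s["finger_gap"])
for n,im in(("scene",b),("top",a)):
    m=cv2.inRange(cv2.cvtColor(np.ascontiguousarray(im),cv2.COLOR_BGR2HSV),(3,110,40),(18,255,255))
    for c in cv2.findContours(m,0,1)[0]:
        r=cv2.boundingRect(c)
        if cv2.contourArea(c)>30 and 240<r[0]<400 and r[1]>180: print(n,r,cv2.minAreaRect(c),cv2.approxPolyDP(c,2,True).reshape(-1,2).tolist())
E
```

```text
[0.4612 0.0256 0.0629] [ 0.1459  0.4685 -2.696 ] [-0.1304  0.1129 -0.0199] 0.024139221579351347
scene (367, 192, 20, 39) ((374.8461608886719, 211.2307586669922), (38.83099365234375, 17.65045166015625), 78.69007110595703) [[372, 192], [368, 202], [368, 222], [372, 230], [380, 230], [386, 226], [377, 193]]
top (359, 192, 114, 85) ((416.1891784667969, 230.81971740722656), (78.634765625, 106.10073852539062), 83.24642944335938) [[462, 192], [387, 200], [379, 205], [359, 198], [384, 209], [390, 262], [385, 262], [368, 275], [388, 263], [400, 265], [472, 256], [468, 226], [454, 219], [457, 227], [452, 229], [448, 219], [444, 222], [439, 220], [444, 213], [437, 205], [440, 203], [446, 206], [447, 194], [452, 195], [452, 205]]
```

View pics/p7.png

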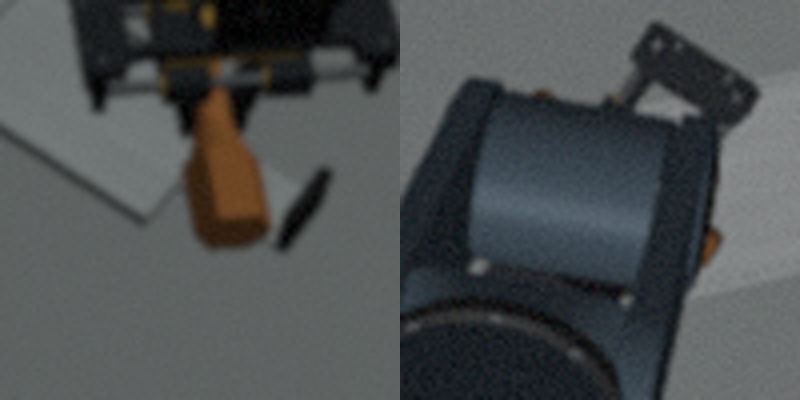

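Held level at the handle, with the foot at about (376,226) in the scene view and the knob at about (303,260) in the top view. Carrying it gently over the tray.

play_rows(
  moves=[
    [0, 0, -3, 5, 5, 0, 1],
    [0, 0, -8, 13, 14, 0, 1],
    [0, 0, -13, 21, 23, 0, 1],
    [0, 0, -18, 29, 32, 0, 1],
    [0, 0, -23.4, 38, 42, 0, 1],
  ],
)

```text
t: 13.88
tool_pos: [0.4688, -0.0307, 0.0626]
tcp_rot: [-0.0, 0.996, -0.093, -0.001]
ft_force: [0.7, 0.3, -3.2]
finger_gap: 0.0238
```

play_rows(
  moves=[
    [0, 0, -6, 4.5, 13, 0, 1],
    [0, 0, -12, 9, 27, 0, 1],
    [0, 0, -17, 13.5, 39, 0, 1],
    [0, 0, -21, 16.5, 49, 0, 1],
    [0, 0, -23.3, 18, 53, 0, 1],
  ],
)

```text
t: 14.3
tool_pos: [0.4773, -0.0875, 0.0626]
tcp_rot: [0.0, 0.994, 0.109, 0.0]
ft_force: [-0.4, 1.1, -3.2]
finger_gap: 0.0242
```

```bash
python3 - <<'E'
from h import *
P=[]
for i in range(2): b=ctrl.snapshot("scene")[:,:,::-1];s=ctrl.read_state();P.append(s["tool_pos"])
q=s["tcp_rot"];print(np.mean(P,0),np.degrees(2*np.arctan2(q[2],q[1])),s["ft_force"],s["ft_torque"],s["finger_gap"])
cv2.imwrite("pics/scene8.png",b)
m=cv2.inRange(cv2.cvtColor(np.ascontiguousarray(b),cv2.COLOR_BGR2HSV),(3,110,40),(18,255,255))
for c in cv2.findContours(m,0,1)[0]:
    r=cv2.boundingRect(c)
    if cv2.contourArea(c)>30 and 320<r[0]<420 and r[1]>150: print(r,cv2.approxPolyDP(c,2,True).reshape(-1,2).tolist())
# expected foot underside centre and basin
u=np.array([.2147,-.9767,0]);o=np.array([.474,-.0743,0])
print("exp foot end (level z=.072):",proj("scene",[[.458,-.001,.072],[.458,-.001,.05],[.458,-.001,.02]]))
E
```

```text
[ 0.4772 -0.0873  0.0626] 12.306167822566279 [-0.3735  0.4502 -2.9196] [-0.0703 -0.1138 -0.0262] 0.024008638647153926
(339, 174, 30, 24) [[339, 177], [345, 187], [359, 197], [368, 187], [354, 176], [343, 174]]
exp foot end (level z=.072): [[366.0324 191.0961]
 [365.0415 196.0315]
 [363.7457 202.4788]]
```

play_rows(
  moves=[
    [0, 0, 0, 0, 0, 8, 1],
    [0, 0, 0, 0, 0, 18, 1],
    [0, 0, 0, 0, 0, 26, 1],
    [0, 0, 0, 0, 0, 32, 1],
    [0, 0, 0, 0, 0, 35, 1],
  ],
)

```text
t: 14.82
tool_pos: [0.4759, -0.0852, 0.0266]
tcp_rot: [-0.001, 0.994, 0.108, -0.001]
ft_force: [0.1, -0.1, -2.8]
finger_gap: 0.0242
```

play_rows(
  moves=[
    [0, 0, 0, 0, 0, 2, 1],
    [0, 0, 0, 0, 0, 4, 1],
    [0, 0, 0, 0, 0, 5, 1],
    [0, 0, 0, 0, 0, 5, 1],
  ],
)

```text
t: 15.15
tool_pos: [0.4767, -0.0859, 0.0231]
tcp_rot: [-0.0, 0.994, 0.108, -0.0]
ft_force: [-0.2, -0.5, -1.3]
finger_gap: 0.0242
```

play_rows(
  moves=[
    [0, 0, 0, 0, 0, 1, 1],
    [0, 0, 0, 0, 0, 2, 1],
    [0, 0, 0, 0, 0, 2, 1],
  ],
)

```text
t: 15.4
tool_pos: [0.477, -0.0863, 0.0214]
tcp_rot: [0.0, 0.994, 0.108, 0.0]
ft_force: [-0.7, -2.9, 0.3]
finger_gap: 0.024
```

play_rows(
  moves=[
    [0, 0, 0, 0, 0, 1, 1],
    [0, 0, 0, 0, 0, 2, 1],
    [0, 0, 0, 0, 0, 2, 1],
  ],
)

```text
t: 15.65
tool_pos: [0.4776, -0.0865, 0.0194]
tcp_rot: [0.001, 0.994, 0.108, 0.001]
ft_force: [-0.4, -3.4, 3.5]
finger_gap: 0.0239
```

play_rows(
  moves=[
    [0, 0, 0, 0, 0, 1, 1],
    [0, 0, 0, 0, 0, 2, 1],
    [0, 0, 0, 0, 0, 2, 1],
  ],
)

```text
t: 15.9
tool_pos: [0.478, -0.087, 0.0178]
tcp_rot: [0.001, 0.994, 0.108, 0.001]
ft_force: [-1.3, -4.7, 9.0]
finger_gap: 0.024
```

play_rows(
  moves=[
    [0, 0, 0, 0, 0, 0, -0.3],
    [0, 0, 0, 0, 0, 0, -0.3],
    [0, 0, 0, 0, 0, 0, -0.3],
    [0, 0, 0, 0, 0, 0, -0.3],
    [0, 0, 0, 0, 0, 0, -0.3],
  ],
)

```text
t: 16.32
tool_pos: [0.4765, -0.0855, 0.0168]
tcp_rot: [-0.0, 0.994, 0.108, -0.0]
ft_force: [0.1, 0.4, 0.4]
finger_gap: 0.0493
```

play_rows(
  moves=[
    [0, 0, 0, 0, 0, -15, -0.3],
    [0, 0, 0, 0, 0, -45, -0.3],
    [0, 0, 0, 0, 0, -80, -0.3],
    [0, 0, 0, 0, 0, -115, -0.6],
    [0, 0, 0, 0, 0, -130, -0.8],
  ],
)

```text
t: 16.73
tool_pos: [0.4783, -0.0863, 0.1505]
tcp_rot: [0.001, 0.994, 0.108, 0.002]
ft_force: [0.1, -0.2, -0.5]
finger_gap: 0.0631
```

play_rows(
  moves=[
    [0, 0, 0, 8, -36, 0, -0.8],
    [0, 0, 0, 16, -72, 0, -0.8],
    [0, 0, 0, 24, -108, 0, -0.8],
    [0, 0, 0, 32, -144, 0, -0.8],
    [0, 0, 0, 40, -180, 0, -0.8],
  ],
)

```text
t: 17.15
tool_pos: [0.4765, 0.1002, 0.147]
tcp_rot: [-0.0, 0.994, 0.108, -0.0]
ft_force: [0.8, 0.2, 0.8]
finger_gap: 0.0782
```

play_rows(
  moves=[
    [0, 0, 0, 8, -36, 0, -0.8],
    [0, 0, 0, 16, -72, 0, -0.8],
    [0, 0, 0, 24, -108, 0, -0.8],
    [0, 0, 0, 28, -130, 0, -0.8],
  ],
)

```text
t: 17.48
tool_pos: [0.476, 0.2349, 0.1469]
tcp_rot: [-0.001, 0.994, 0.109, 0.0]
ft_force: [0.2, -1.1, 1.0]
finger_gap: 0.0784
```

```bash
python3 - <<'E'
from h import *
s=ctrl.read_state();print(s["t"],s["tool_pos"],s["finger_gap"])
for n in("scene","top"): cv2.imwrite(f"pics/{n}9.png",ctrl.snapshot(n)[:,:,::-1])
for n in("top","scene"):
    im=cv2.imread(f"pics/{n}9.png");hsv=cv2.cvtColor(im,cv2.COLOR_BGR2HSV);m=cv2.inRange(hsv,(3,110,40),(18,255,255))
    for c in cv2.findContours(m,0,1)[0]:
        r=cv2.boundingRect(c)
        if cv2.contourArea(c)>80 and 240<r[0]<400 and (n=="top" or r[1]>150): print(n,r,cv2.approxPolyDP(c,2,True).reshape(-1,2).tolist())
im=cv2.imread("pics/top9.png")
k=np.zeros(im.shape[:2],np.uint8);k[205:290,235:375]=255
b=((im.max(2)<50)*255).astype(np.uint8)&k
for c in cv2.findContours(b,0,1)[0]:
    if cv2.contourArea(c)>25: print("black",cv2.minAreaRect(c))
g=cv2.GaussianBlur(im,(3,3),0);t=cv2.inRange(g[:,:,1],110,255)&k
for c in cv2.findContours(t,0,1)[0]:
    if cv2.contourArea(c)>500: print("tray",cv2.minAreaRect(c),cv2.approxPolyDP(c,3,True).reshape(-1,2).tolist())
E
```

```text
17.4833 [0.476  0.2349 0.1469] 0.07841709153041145
top (294, 233, 56, 25) [[349, 235], [345, 233], [321, 240], [309, 237], [294, 241], [297, 257], [312, 254], [325, 245], [349, 240]]
top (359, 192, 114, 85) [[462, 192], [387, 200], [380, 205], [359, 198], [384, 208], [391, 257], [389, 263], [383, 263], [368, 275], [387, 263], [392, 266], [472, 256], [468, 225], [454, 219], [457, 227], [452, 229], [448, 219], [444, 222], [439, 220], [444, 213], [437, 205], [446, 206], [447, 194], [452, 196], [452, 205], [463, 195]]
scene (319, 172, 48, 35) [[321, 172], [319, 177], [338, 188], [347, 199], [359, 206], [363, 203], [366, 194]]
black ((255.88461303710938, 258.4230651855469), (17.650453567504883, 4.314554691314697), 78.69007110595703)
tray ((301.5, 247.0), (84.0, 133.0), 90.0) [[368, 208], [355, 205], [361, 209], [358, 214], [349, 205], [333, 205], [327, 215], [328, 210], [321, 209], [325, 206], [309, 206], [315, 209], [310, 214], [306, 209], [301, 217], [297, 214], [288, 224], [283, 223], [279, 229], [276, 226], [271, 236], [263, 235], [262, 241], [257, 236], [256, 243], [251, 245], [249, 240], [246, 254], [237, 250], [240, 255], [235, 267], [237, 264], [243, 270], [236, 270], [235, 275], [243, 276], [238, 285], [235, 282], [239, 278], [235, 280], [235, 289], [278, 289], [280, 284], [286, 289], [302, 284], [297, 289], [306, 289], [307, 282], [309, 285], [314, 279], [310, 275], [306, 280], [306, 273], [323, 272], [325, 268], [333, 273], [335, 266], [345, 267], [348, 263], [349, 269], [355, 268], [355, 261], [366, 259], [360, 249], [365, 246], [359, 243], [355, 230], [366, 240], [362, 236], [367, 235], [357, 226], [365, 224], [366, 219], [359, 219]]
```

The pestle now lies along the tray. In the top view its foot end is at (295,249), its knob at (349,238), and it is inside the basin outline. The handle is unmoved at (256,258). Next I'll grip the handle across its 50 mm width.

play_rows(
  moves=[
    [0, 0, 0, -14, 26, 10, -1],
    [0, 0, 0, -28, 52, 20, -1],
    [0, 0, 0, -42, 78, 35, -1],
    [0, 0, 0, -56, 103, 50, -1],
    [0, 0, 0, -69, 127, 60, -1],
  ],
)

```text
t: 18.0
tool_pos: [0.4348, 0.0908, 0.0862]
tcp_rot: [-0.0, 0.994, 0.108, -0.001]
ft_force: [0.0, -0.1, 0.1]
finger_gap: 0.0869
```

play_rows(
  moves=[
    [0, 0, 0, 0, 0, 10, -1],
    [0, 0, 0, 0, 0, 20, -1],
    [0, 0, 0, 0, 0, 30, -1],
    [0, 0, 0, 0, 0, 30, -1],
  ],
)

```text
t: 18.33
tool_pos: [0.4351, 0.0914, 0.0557]
tcp_rot: [-0.0, 0.994, 0.107, -0.002]
ft_force: [-0.8, -0.3, -0.1]
finger_gap: 0.087
```

```bash
python3 - <<'E'
from h import *
P=[]
for i in range(3): b=ctrl.snapshot("scene")[:,:,::-1];s=ctrl.read_state();P.append(s["tool_pos"])
q=s["tcp_rot"];psi=2*np.arctan2(q[2],q[1]);p=np.mean(P,0);d=np.array([.4362,.0959])-p[:2]
print(p,np.degrees(psi),"dx",d@[np.cos(psi),np.sin(psi)]*1e3,"dy",d@[np.sin(psi),-np.cos(psi)]*1e3,s["finger_gap"],s["qpos"])
E
```

```text
[0.4359 0.092  0.0568] 12.376426312554624 dx 1.1056236841873681 dy -3.784078908774257 0.08682726281119017 [-0.0433  0.6029  2.011  -0.0002  0.5281 -0.2592]
```

play_rows(
  moves=[
    [0, 0, 0, 1, -4, 5, -1],
    [0, 0, 0, 1, -4, 18, -1],
    [0, 0, 0, 1, -4, 32, -1],
    [0, 0, 0, 1, -4, 43, -1],
    [0, 0, 0, 1, -4, 43, -1],
  ],
)

```text
t: 18.9
tool_pos: [0.4359, 0.0971, 0.0129]
tcp_rot: [-0.0, 0.994, 0.108, -0.001]
ft_force: [0.3, -0.0, -0.3]
finger_gap: 0.087
```

play_rows(
  moves=[
    [0, 0, 0, 0, 0, 0, 1],
    [0, 0, 0, 0, 0, 0, 1],
    [0, 0, 0, 0, 0, 0, 1],
    [0, 0, 0, 0, 0, 0, 1],
    [0, 0, 0, 0, 0, 0, 1],
  ],
)

```text
t: 19.32
tool_pos: [0.437, 0.0967, 0.0146]
tcp_rot: [0.0, 0.994, 0.108, 0.001]
ft_force: [0.5, -0.5, -0.3]
finger_gap: 0.0621
```

play_rows(
  moves=[
    [0, 0, 0, 0, 0, 0, 1],
    [0, 0, 0, 0, 0, 0, 1],
    [0, 0, 0, 0, 0, 0, 1],
    [0, 0, 0, 0, 0, 0, 1],
  ],
)

```text
t: 19.65
tool_pos: [0.4372, 0.0967, 0.0143]
tcp_rot: [0.0, 0.994, 0.108, 0.001]
ft_force: [-0.1, 1.4, 4.8]
finger_gap: 0.0494
```

```bash
python3 - <<'E'
from h import *
# refined bay from the top view: roof front corners and rails
c=ray("top",[[383,200.4],[390.6,267]],.08);b=ray("top",[[463,192],[474,258]],.08)
m=c.mean(0);e=b.mean(0)-m;w=c[0]-c[1]
print(c,m,np.degrees(np.arctan2(e[1],e[0])),np.degrees(np.arctan2(w[1],w[0]))-90,np.linalg.norm(w))
# rail inner/outer ends and rail roots, scene roof corners
print(ray("top",[[359,198.5],[369,275.5]],.022))
print("scene roof",ray("scene",[[279.5,162],[318.5,130.5]],.08))
s=ctrl.read_state();print(s["tool_pos"],s["finger_gap"])
E
```

```text
[[ 0.5767 -0.2304  0.08  ]
 [ 0.4098 -0.2429  0.08  ]] [ 0.4933 -0.2367  0.08  ] -85.10810392387408 -85.74137292590771 0.16729514851562163
[[ 0.5903 -0.1765  0.022 ]
 [ 0.3868 -0.1963  0.022 ]]
scene roof [[ 0.5766 -0.2193  0.08  ]
 [ 0.4151 -0.2456  0.08  ]]
[0.4372 0.0967 0.0143] 0.04938068692743999
```

play_rows(
  moves=[
    [0, 0, 1.5, 5, 4, 0, 1],
    [0, 0, 3, 10, 8, 0, 1],
    [0, 0, 4.5, 15, 11, 0, 1],
    [0, 0, 6, 20, 15, 0, 1],
    [0, 0, 7.4, 25.5, 19, 0, 1],
  ],
)

```text
t: 20.07
tool_pos: [0.4607, 0.0855, 0.0143]
tcp_rot: [-0.001, 0.999, 0.043, -0.005]
ft_force: [-8.0, 9.6, 11.4]
finger_gap: 0.0496
```

```bash
python3 - <<'E'
from h import *
for n in("scene","top"): cv2.imwrite(f"pics/{n}10.png",ctrl.snapshot(n)[:,:,::-1])
s=ctrl.read_state();q=s["tcp_rot"];print(s["tool_pos"],np.degrees(2*np.arctan2(q[2],q[1])),s["ft_force"],s["ft_torque"],s["finger_gap"])
for n in("top","scene"):
    im=cv2.imread(f"pics/{n}10.png");g=cv2.GaussianBlur(im,(0,0),1.2)[:,:,1].astype(int)
    # basin edges predicted from the hand pose; search +-8 px along the normal for the strongest step
    h=s["tool_pos"].copy();psi=2*np.arctan2(q[2],q[1]);u=np.array([np.sin(psi),-np.cos(psi),0]);v=np.array([np.cos(psi),np.sin(psi),0])
    h[2]=0
    W=lambda a,b:h+u*(a+.175)+v*b+np.array([0,0,.014])
    for name,pts,nrm in(("back",[W(.095,b) for b in(-.05,-.03,.03,.05)],u),("+y'side",[W(a,.065) for a in(-.07,-.03,.01,.05,.08)],v),("-side",[W(a,-.065) for a in(-.07,-.03,.01,.05,.08)],-v)):
        out=[]
        for p in pts:
            off=np.arange(-.022,.0221,.001);px=proj(n,[p+nrm*o for o in off]).round().astype(int)
            if (px<2).any() or (px[:,0]>637).any() or (px[:,1]>397).any(): out.append(None);continue
            val=np.array([g[y,x] for x,y in px]);d=val[:-4]-val[4:];i=np.argmax(np.abs(d));out.append((int(round((off[i]+.002)*1e3)),int(d[i])))
        print(n,name,out)
E
```

```text
[0.4624 0.0848 0.0143] 4.804508837348743 [-5.2679  4.6119  7.2524] [ 0.7175  0.1599 -0.3614] 0.049740670205437015
top back [(0, 10), (-1, 11), (-10, 6), (-10, 7)]
top +y'side [(0, 10), (-1, 10), (0, 9), (-1, 7), (-4, 7)]
top -side [(-1, 10), (1, 11), (0, 10), (1, 9), (-1, 9)]
scene back [(-15, 6), (-18, 6), (-16, 9), (-16, 9)]
scene +y'side [(-3, 17), (-3, 17), (-3, 17), (-3, 16), (-5, 11)]
scene -side [(-15, 11), (-11, 11), (-15, 13), (-12, 12), (-14, 11)]
```

The top-view edges match the tray predicted from the hand pose to within about 1 mm along both sides, so the tray turned with the hand. Sliding in now.

play_rows(
  moves=[
    [0, 0, 0, 0, 8, -1, 1],
    [0, 0, 0, 0, 20, -1, 1],
    [0, 0, 0, 0, 33, -1, 1],
    [0, 0, 0, 0, 46, -1, 1],
    [0, 0, 0, 0, 60, -1, 1],
  ],
)

```text
t: 20.58
tool_pos: [0.4697, 0.024, 0.0145]
tcp_rot: [-0.0, 0.999, 0.044, -0.001]
ft_force: [-0.1, 2.4, -2.3]
finger_gap: 0.0497
```

```bash
python3 - <<'E'
from h import *
for n in("scene","top"): cv2.imwrite(f"pics/{n}11.png",ctrl.snapshot(n)[:,:,::-1])
s=ctrl.read_state();q=s["tcp_rot"];p=s["tool_pos"];print(p,np.degrees(2*np.arctan2(q[2],q[1])),s["ft_force"],s["finger_gap"])
d=p[:2]-[.494,-.235];print("s",d@[.0872,-.9962],"lat",d@[.9962,.0872])
n="top";im=cv2.imread(f"pics/{n}11.png");g=cv2.GaussianBlur(im,(0,0),1.2)[:,:,1].astype(int)
h=p.copy();psi=2*np.arctan2(q[2],q[1]);u=np.array([np.sin(psi),-np.cos(psi),0]);v=np.array([np.cos(psi),np.sin(psi),0]);h[2]=0
for sg in(1,-1):
    out=[]
    for a in(-.07,-.03,.01,.05,.08):
        off=np.arange(-.012,.0121,.001);px=proj(n,[h+u*(a+.175)+sg*v*(.065+o)+[0,0,.014] for o in off]).round().astype(int)
        val=np.array([g[y,x] for x,y in px]);e=val[:-4]-val[4:];i=np.argmax(np.abs(e));out.append((int(round((off[i]+.002)*1e3)),int(e[i])))
    print(sg,out)
E
```

```text
[0.4709 0.0223 0.0146] 4.8538072475902325 [ 0.8116 -2.3131 -4.2537] 0.04971299263969617
s -0.2583493505922295 lat -0.0005598199469851542
1 [(-2, 9), (0, 9), (-2, 9), (0, 8), (10, -14)]
-1 [(2, 10), (1, 12), (-1, 11), (-2, 9), (10, -21)]
```

play_rows(
  moves=[
    [0, 0, 0, 0, 10, 0, 1],
    [0, 0, 0, 0, 24, 0, 1],
    [0, 0, 0, 0, 38, 0, 1],
    [0, 0, 0, 0, 52, 0, 1],
    [0, 0, 0, 0, 66, 0, 1],
  ],
)

```text
t: 21.1
tool_pos: [0.4756, -0.0415, 0.0148]
tcp_rot: [-0.001, 0.999, 0.044, -0.001]
ft_force: [-1.0, 1.4, -1.9]
finger_gap: 0.05
```

play_rows(
  moves=[
    [0, 0, 0, 0, 16, 0, 1],
    [0, 0, 0, 0, 32, 0, 1],
    [0, 0, 0, 0, 48, 0, 1],
    [0, 0, 0, 0, 62, 0, 1],
    [0, 0, 0, 0, 72, 0, 1],
  ],
)

```text
t: 21.52
tool_pos: [0.4823, -0.1139, 0.0147]
tcp_rot: [-0.001, 0.999, 0.043, -0.001]
ft_force: [0.1, 3.1, -3.4]
finger_gap: 0.0496
```

play_rows(
  moves=[
    [0, 0, 0, 0, 7, 0, 1],
    [0, 0, 0, 0, 14, 0, 1],
    [0, 0, 0, 0, 21, 0, 1],
    [0, 0, 0, 0, 28, 0, 1],
    [0, 0, 0, 0, 35, 0, 1],
  ],
)

```text
t: 21.93
tool_pos: [0.4855, -0.1484, 0.015]
tcp_rot: [-0.0, 0.999, 0.044, -0.0]
ft_force: [-0.2, 2.5, -1.6]
finger_gap: 0.0495
```

play_rows(
  moves=[
    [0, 0, 0, 0, 3, 0, 1],
    [0, 0, 0, 0, 6, 0, 1],
    [0, 0, 0, 0, 9, 0, 1],
    [0, 0, 0, 0, 12, 0, 1],
  ],
)

```text
t: 22.27
tool_pos: [0.4867, -0.1603, 0.015]
tcp_rot: [-0.0, 0.999, 0.044, -0.0]
ft_force: [-0.3, 2.5, -3.0]
finger_gap: 0.0495
```

play_rows(
  moves=[
    [0, 0, 0, 0, 1.5, 0, 1],
    [0, 0, 0, 0, 3, 0, 1],
    [0, 0, 0, 0, 3, 0, 1],
  ],
)

```text
t: 22.52
tool_pos: [0.4873, -0.1638, 0.0151]
tcp_rot: [0.0, 0.999, 0.044, 0.0]
ft_force: [-0.3, 1.1, -2.3]
finger_gap: 0.0497
```

play_rows(
  moves=[
    [0, 0, 0, 0, 1, 0, 1],
    [0, 0, 0, 0, 2, 0, 1],
    [0, 0, 0, 0, 2, 0, 1],
  ],
)

```text
t: 22.77
tool_pos: [0.4874, -0.1655, 0.015]
tcp_rot: [0.0, 0.999, 0.044, -0.0]
ft_force: [0.5, 1.5, -2.5]
finger_gap: 0.0497
```

Not yet in contact with the back, so I'll continue in 2 mm steps.

play_rows(
  moves=[
    [0, 0, 0, 0, 1, 0, 1],
    [0, 0, 0, 0, 2, 0, 1],
    [0, 0, 0, 0, 3, 0, 1],
    [0, 0, 0, 0, 3, 0, 1],
  ],
)

```text
t: 23.1
tool_pos: [0.4869, -0.1677, 0.0149]
tcp_rot: [-0.001, 0.999, 0.044, -0.001]
ft_force: [-0.8, 4.6, -2.6]
finger_gap: 0.0496
```

play_rows(
  moves=[
    [0, 0, 0, 0, 1, 0, 1],
    [0, 0, 0, 0, 2, 0, 1],
    [0, 0, 0, 0, 2, 0, 1],
  ],
)

```text
t: 23.35
tool_pos: [0.4866, -0.1678, 0.0148]
tcp_rot: [-0.002, 0.999, 0.044, -0.001]
ft_force: [0.6, 11.1, -2.0]
finger_gap: 0.0499
```

play_rows(
  moves=[
    [0, 0, 0, 0, 1, 0, 1],
    [0, 0, 0, 0, 2, 0, 1],
    [0, 0, 0, 0, 2, 0, 1],
    [0, 0, 0, 0, 2, 0, 1],
  ],
)

```text
t: 23.68
tool_pos: [0.4864, -0.1679, 0.0147]
tcp_rot: [-0.003, 0.999, 0.044, -0.002]
ft_force: [2.7, 17.1, -0.8]
finger_gap: 0.0497
```

play_rows(
  moves=[
    [0, 0, 0, 0, 0, 0, 0],
    [0, 0, 0, 0, 0, 0, -0.6],
    [0, 0, 0, 0, 0, 0, -0.6],
    [0, 0, 0, 0, 0, 0, -0.6],
    [0, 0, 0, 0, 0, 0, -0.6],
  ],
)

```text
t: 24.1
tool_pos: [0.4892, -0.1739, 0.0156]
tcp_rot: [0.001, 0.999, 0.044, 0.001]
ft_force: [0.0, -0.4, -0.0]
finger_gap: 0.0667
```

play_rows(
  moves=[
    [0, 0, 0, 0, 0, -25, -0.6],
    [0, 0, 0, 0, 0, -60, -0.6],
    [0, 0, 0, 0, 0, -100, -0.6],
    [0, 0, 0, 0, 0, -140, -0.6],
    [0, 0, 0, 0, 0, -170, -0.6],
  ],
)

```text
t: 24.52
tool_pos: [0.489, -0.1738, 0.1885]
tcp_rot: [0.002, 0.999, 0.043, 0.002]
ft_force: [0.9, -0.1, -1.3]
finger_gap: 0.0696
```

play_rows(
  moves=[
    [0, 0, 0, 0, -40, 0, -0.6],
    [0, 0, 0, 0, -80, 0, -0.6],
    [0, 0, 0, 0, -120, 0, -0.6],
    [0, 0, 0, 0, -160, 0, -0.6],
    [0, 0, 0, 0, -200, 0, -0.6],
  ],
)

```text
t: 24.93
tool_pos: [0.4708, 0.0276, 0.1857]
tcp_rot: [0.0, 0.999, 0.043, 0.001]
ft_force: [0.5, -0.6, 1.0]
finger_gap: 0.0698
```

play_rows(
  moves=[
    [0, 0, 0, 0, -40, 0, -0.6],
    [0, 0, 0, 0, -80, 0, -0.6],
    [0, 0, 0, 0, -120, 0, -0.6],
    [0, 0, 0, 0, -140, 0, -0.6],
    [0, 0, 0, 0, -140, 0, -0.6],
  ],
)

```text
t: 25.35
tool_pos: [0.4583, 0.1695, 0.1855]
tcp_rot: [-0.0, 0.999, 0.046, 0.001]
ft_force: [0.6, 0.2, -0.1]
finger_gap: 0.0696
```

```bash
python3 - <<'E'
from h import *
for n in("scene","top"): cv2.imwrite(f"pics/{n}12.png",ctrl.snapshot(n)[:,:,::-1])
im=cv2.imread("pics/top12.png");k=np.zeros(im.shape[:2],np.uint8);k[200:290,300:400]=255
b=((im.max(2)<50)*255).astype(np.uint8)&k
for c in cv2.findContours(b,0,1)[0]:
    if cv2.contourArea(c)>20:
        r=cv2.minAreaRect(c);h=ray("top",r[0],.04)[0];d=h[:2]-[.494,-.235];print(r,h,"s",d@[.0872,-.9962],"lat",d@[.9962,.0872])
s=ctrl.read_state();print(s["t"],s["tool_pos"],s["ft_force"])
a=cv2.imread("pics/scene12.png")[80:330,215:445]
cv2.imwrite("pics/p12.png",np.hstack([cv2.resize(im[90:290,140:480],(510,300),interpolation=2),cv2.resize(a,(276,300),interpolation=2)]))
E
```

```text
((356.2538757324219, 237.53079223632812), (17.240825653076172, 3.8450767993927), 82.87498474121094) [ 0.4857 -0.164   0.04  ] s -0.07144168387456018 lat -0.002028365352674641
25.45 [0.4587 0.1663 0.1853] [-0.4592  0.1464  0.4647]
```

View pics/p12.png

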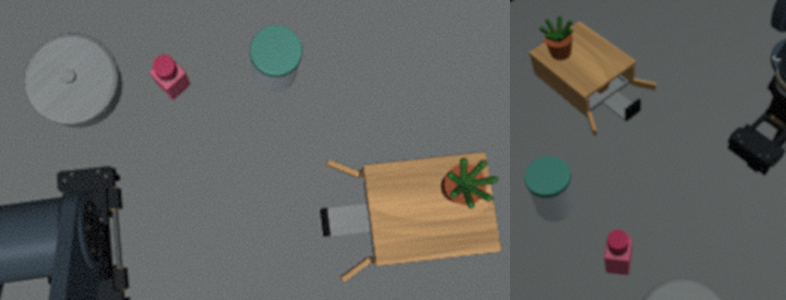

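The tray is home, with the handle plate 71 mm outside the mouth against a nominal 70. The bystanders look to be in place. I'll compare their positions by mask and hand in.

```bash
python3 - <<'E'
from h import *
for n in("top","scene"):
    for nm,lo,hi in(("green",(70,90,40),(95,255,255)),("pink",(160,90,60),(179,255,255))):
        r=[]
        for i in(0,12):
            m=cv2.inRange(cv2.cvtColor(cv2.imread(f"pics/{n}{i}.png"),cv2.COLOR_BGR2HSV),lo,hi);M=cv2.moments(m,True);r.append((round(M["m10"]/M["m00"],1),round(M["m01"]/M["m00"],1)))
        print(n,nm,r)
a,b=[cv2.imread(f"pics/top{i}.png")[105:180,150:225].astype(float) for i in(0,12)]
print("dabba shift px",cv2.phaseCorrelate(a[:,:,1].copy(),b[:,:,1].copy()))
b=cv2.imread("pics/scene12.png");m=cv2.inRange(cv2.cvtColor(b,cv2.COLOR_BGR2HSV),(3,110,40),(14,255,255))
print("pestle-coloured px near mouth",[cv2.boundingRect(c) for c in cv2.findContours(m,0,1)[0] if cv2.contourArea(c)>8])
print(ctrl.job_done())
E
```

```text
top green [(323.8, 124.7), (320.8, 126.6)]
top pink [(252.4, 139.9), (252.4, 139.9)]
scene green [(246.0, 226.8), (246.3, 226.7)]
scene pink [(304.9, 289.7), (304.9, 289.7)]
dabba shift px ((0.5298686659252354, 0.5358162707118126), 1.0929264714477154)
pestle-coloured px near mouth [(244, 109, 24, 21)]
the job is handed in; nothing more can be done
None
```

The tray is in the bay with the pestle lying in it, but I lost the pestle from the grip once on the way. Under "do not drop" that slip may count against the job.

**What I did**
- **Pivot:** I pinched the pestle by its handle and, with its foot pressed on the counter, pivoted it in the fingers from upright to about 1° short of lying.
- **Slip:** As I carried and turned it towards the tray it came out of the fingers. The wrist read 22 N upward just before, most likely because the foot swung down and caught the counter. It landed across the tray's front wall and pushed the tray about 20 mm towards the bay.
- **Recovery:** I picked it up again by the handle, nearer its balance point, and laid it lengthwise in the tray. I opened the fingers with the pestle resting on the tray floor.
- **Slide:** I gripped the tray handle across its width, lined the tray up with the bay and slid it in until it stopped. I then pushed to 17 N, released and moved the hand clear. The job was handed in at about 25 s of the 61 s.

**Last checks**
- **Tray:** The handle stands about 71 mm outside the mouth, against 70 mm when fully home, and about 2 mm off the bay's centre line.
- **Pestle:** Before the slide, the top view showed it inside the basin and along the tray. After the slide I could not see it under the roof, so its final position is not confirmed.
- **Shaker and dabba:** The shaker has not moved in either view. The dabba shifted about 0.5 px, roughly 1 mm, which is about as fine as the pictures show.
- **Jar:** The scene view shows it unmoved (0.3 px). The top-view colour check differed by about 3 px. I put that down to the mask also catching the plant's leaves, but did not check it further.

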